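# Assemble the slide spinner's rotor stack

### The arm

A 6-joint arm with a two-finger parallel gripper is mounted at the origin on a cart in front of the work surface, level with it; the furniture and walls round the work are solid. World frame = base frame: x ahead of the robot, y to its left, z up, the work surface at z = 0. Lengths are in m, angles in rad, forces in N, time in s.
With the tool pointing down it reaches from about 0.375 to 0.9 m from the base axis. Payload 3.1 kg.
Tool frame: the origin (TCP) lies at the centre of the arm's flange, where the gripper is bolted on; the fingertips stand robot.tip_extent ahead of it and the grasp point (between the pads) lies 164 mm ahead of it (robot.tip_extent is the distance from the TCP to the fingertips, in m); z points along the fingers, y is the line along which they close (so a half turn about z gives the same grasp; the last joint's range is limited). The gripper opens to 87 mm and grips with 3 to 60 N. Pads are 19 mm wide; open, the fingers measure 117 mm over their backs; the gripper's body (75 mm by 190 mm) begins 51 mm behind the grasp point.
Start: joints at [-1.331, 0.527, 1.433, -0, 1.181, -0.178], TCP at [0.254, -0.571, 0.405] pointing down, gripper open.
Joint ranges: [-3.08, 3.08], [-0.75, 2.2], [0.22, 2.44], [-1.43, 4.57], [0, 2.65], [-2.85, 2.85]. Speed limits (rad/s): [2.79, 2.79, 3.14, 3.14, 3.14, 3.14].

### API

Orientations are given as a unit quaternion [x, y, z, w].
In Python, from rig import get_obs, camera, hand_in, cut_out, robot gives the robot as it stands.
- The arm moves only by the tool step_arm, never from a script. Its argument "rows" is a list of rows, each a list of 6 numbers: the shift along the world's x, y, z in m, then the turn, a rotation vector about the world's x, y, z in degrees. A call has 1 to 12 rows; each row shifts and turns the commanded pose from where the row before left it; what a row does not reach is not made up. A row lasts 1/8 s, in which the tool goes at most 62.5 mm and 10.7 degrees, less where a joint would pass 70% of its speed; a pose out of reach is approached as far as the arm can. A call is refused whole if a number of a shift passes 0.0625 or a number of a turn 10.7, either way. A call with a gripper value outside its range is refused whole. "jaw" is the finger opening in m, from 0 to 0.087, set as the call begins (left out, the last holds). The fingers move at their own pace and stop on an object; "squeeze" is the grip in N (left out, the last holds). Time passes only in rows, so rows that do not move let the fingers close. It gives the time, the measured TCP pose, the force, the opening and the grip force at its end, in the units of the state.
- get_obs(): the state, without advancing time (a new reading comes with each control period).
- camera(name): name is "side" or "top" or "wrist"; returns a dict with "pixels" (420x560x3 uint8, blue, green, red), "depth" (420x560 float32, m along the optical axis (not along the pixel's ray), 0 where there is no reading), "fov_y" (degrees; the focal length in pixels is half the picture's height over the tangent of half this angle, whatever the lens; pixels are square), "cx", "cy" (the principal point, pixels), "k1" (the pictures are not rectified: a ray, as slopes to the right and down, at radius r is drawn at 1 + k1 r^2 times it, then the intrinsics apply), "extrinsics" (4x4, takes a point from camera to world coordinates); the wrist camera has in their place "mount" (4x4, takes a point from camera to tool coordinates, whose origin is the TCP and whose axes are the flange's). Camera axes: x right, y up, looking along -z (the intrinsics and any distortion apply to the point x, -y, -z); pixel columns grow to the right and rows downward; lengths in m; the calibration is good to about 2 mm. A picture is of the moment at which its call begins: read the wrist's pose just before it.
- hand_in(): hands the job in; it is judged then, once.
Trained networks look in the newest picture that a camera, given by its name, has taken for a name from the list of things; names that differ only in an ending like _2 or _b are one class to them, and where a whole thing is asked for, a point or a joint stands for the part that bears it (a point fixed in the world has none). Each returns a list of dicts, best first, with "confidence" (0 to 1); they miss things now and then, are a little off and sometimes report something else, mostly with a low value. They report only what shows in the picture. A call takes as long as a camera call. They do not tell look-alikes from the thing itself.
- cut_out(label, camera): "region" (420x560 bool, what is visible of it) and "extent" ([centre column, centre row, width, height] in pixels, round what is visible of it).
The state is a dict: "time": time; "q": joint angles; "joint_velocities": joint speeds; "joint_torque": joint torques, N m; "position": TCP position; "tool_rot": TCP orientation; "ft_force": force on the tool from outside, world axes, zero at the start; "moment": the same for the moment, N m; "grip_width": finger opening in m; "grip_force": force on a finger pad.
Only numpy, scipy, OpenCV 4.12 (cv2) and the standard library are available. Lean on these libraries where they do the work, as an engineer would, in place of code of your own. Each camera call takes 0.05 s, during which the arm holds its last target. There are 200 camera calls.

### The job

Get the slide spinner ready to run: set the aluminium rotor on the spindle and turn it until it drops fully home over the drive bar, lay the blue collar on top of it, then put the red lock knob on over the head of the spindle and give it a quarter turn, so that its bar stands across the rotor's black grip and it cannot lift off. Leave all three seated flat on one another, and do not knock over the small dropper bottle beside the spinner.

Things in the scene. Friction and masses are not known exactly. Their poses are not given: they have to be found in the camera images.
- spinner: White round slide spinner, 140 mm across, 50 mm high, fixed; origin mid underside, control panel towards its -x. On top a dark hub disc (88 mm across) with drive bar, spindle and head in one piece, held by a stiff brake (0.6 N m) at an unmeasured angle that differs every time: bar and head point within 0.6 rad either side of the spinner's own x axis.
- seat (a point): Point on the spindle axis at the hub disc's top, 60 mm above the table, where the rotor's underside rests when home. A steel drive bar lies here across the hub, centred on the axis: 60 mm long, 8 mm wide, 7 mm high. The spindle, 20 mm thick, rises from here to 54 mm. The point's axes are the spinner's, not the hub's.
- head_top (a point): Top of the spindle's hammer head on the axis, 76 mm above the seat. The head is 8 mm high, 20 mm long, 9 mm wide, parallel to the drive bar; below it a neck 9 mm thick and 14 mm long. The point's axes are the spinner's, not the hub's.
- rotor: Aluminium rotor, 136 mm across, with two glass slides; origin mid underside. A slot along its x underneath (12 mm wide, 8 deep) must drop over the drive bar, either way round; until they agree within about 0.08 rad it stands 7 mm high. Disc 8 to 14 mm high, clips to 17.5 mm. Black grip block from 14 to 34 mm high, 56 mm long in x, 36 mm wide in y. Bore 23 mm through. 0.24 to 0.4 kg.
- collar: Blue clamping collar, a plain ring 64 mm across, 24 mm high, bore 23 mm; origin at the middle of its underside, z up. It rests on the rotor's grip block, 34 mm above the seat when the rotor is home.
- lock_knob: Red lock knob, 60 mm across; origin mid underside, z up. Grip bar on top, 26 to 48 mm high, 60 mm long in x, 16 mm wide. Underneath a slot, 24 mm long in x, 13 mm wide, through an 8 mm floor, hollow above. It passes the spindle's head only with bar and head parallel, rests on the collar 58 mm above the seat, and after a quarter turn either way is caught under the head.
- oil_bottle: Small amber dropper bottle, 29 mm across, 77 mm high, bystander; origin at its underside, z up.
Things that resemble listed ones, but are neither listed nor needed, are in the scene too. There is more than one size of the collar; the job needs the largest.

How it is judged:
By the outcome, as a careful person would: the job done as asked, in the order asked, and still so for the second after the job is handed in, with the robot touching nothing.
It also fails if it takes over 72 s, if anything falls off the work surface, if the arm or the gripper's body presses on something with over 40 N, if the wrist force passes 120 N, or if a joint passes its speed limit or range.

## Working session

There is one attempt and no reset: what is moved stays moved. The work goes in short steps, Python scripts to look and compute and a tool call to move; the robot and the scene stay as the last step left them, time stands still between calls to the robot, and variables do not carry over. Pictures are saved under pics/ and viewed, at most 10 in all, crops included, and the job is handed in when it is done.

Besides the shell and the picture viewer there is one more tool, called after ">>>" as a command line: name --pt "numbers of a row" for each row, then --argument value for the rest. step_arm: Moves the arm, as the interface text tells. Its arguments: {"type":"object","properties":{"rows":{"type":"array"},"jaw":{"type":"number"},"squeeze":{"type":"number"}},"required":["rows"]}

```bash
mkdir -p pics; ls
cat > h.py <<'E'
import numpy as np, cv2
from rig import get_obs, camera, hand_in, cut_out, robot
from scipy.spatial.transform import Rotation as R
def cloud(c, o=None):
    d=c["depth"]; H,W=d.shape; f=H/2/np.tan(np.radians(c["fov_y"])/2)
    K=np.array([[f,0,c["cx"]],[0,f,c["cy"]],[0,0,1.]])
    v,u=np.mgrid[:H,:W].astype(np.float32)
    p=cv2.undistortPoints(np.stack([u.ravel(),v.ravel()],1)[:,None],K,np.array([c["k1"],0,0,0.]))[:,0].reshape(H,W,2)
    P=np.stack([p[...,0]*d,-p[...,1]*d,-d,np.ones_like(d)],-1)
    if "extrinsics" in c: T=np.array(c["extrinsics"])
    else:
        B=np.eye(4);B[:3,:3]=R.from_quat(o["tool_rot"]).as_matrix();B[:3,3]=o["position"];T=B@np.array(c["mount"])
    X=(P@T.T)[...,:3]; X[d<=0]=np.nan
    return X
E
python3 - <<'E'
from h import *
print(robot); o=get_obs(); print({k:np.round(v,3) for k,v in o.items()})
ims=[]
for n in("top","side"):
    c=camera(n);X=cloud(c);cv2.imwrite(f"pics/{n}0.png",c["pixels"]);np.savez(f"{n}0.npz",X=X,px=c["pixels"])
    for l in("spinner","seat","rotor","collar","lock_knob","oil_bottle"):
        for r in cut_out(l,n):
            P=X[r["region"]]; P=P[~np.isnan(P[:,0])]
            if len(P)<5: continue
            z=np.percentile(P[:,2],95); T=P[abs(P[:,2]-z)<.004]
            print(n,l,round(r["confidence"],2),np.round(r["extent"]),"med",np.round(np.median(P,0),3),"zmax",z.round(3),"topmid",np.round((T.min(0)+T.max(0))/2,3),"ext",np.round(np.ptp(P,0),3))
E
```

```text
pics
<Robot object at 0x7f0faef57e00>
{'time': np.float64(0.0), 'q': array([-1.331,  0.528,  1.434, -0.   ,  1.181, -0.179]), 'joint_velocities': array([ 0.   ,  0.002, -0.001, -0.002,  0.001,  0.001]), 'joint_torque': array([ -0.   , -44.004, -17.659,   0.063,   0.058,  -0.   ]), 'position': array([ 0.254, -0.571,  0.404]), 'tool_rot': array([ 0.978,  0.207, -0.   , -0.001]), 'ft_force': array([-0.656, -0.383, -1.016]), 'moment': array([ 0.034,  0.037, -0.008]), 'grip_force': np.float64(0.0), 'grip_width': np.float64(0.087)}
top spinner 0.79 [215. 186.  59.  65.] med [ 0.594 -0.045  0.05 ] zmax 0.066 topmid [ 0.602 -0.041  0.066] ext [0.158 0.146 0.144]
top seat 0.9 [215. 187.  65.  63.] med [ 0.595 -0.046  0.05 ] zmax 0.066 topmid [ 0.602 -0.041  0.066] ext [0.156 0.148 0.143]
top rotor 0.58 [377. 221.  56.  57.] med [ 0.534 -0.415  0.015] zmax 0.034 topmid [ 0.534 -0.418  0.034] ext [0.134 0.132 0.042]
top collar 0.97 [221. 254.  31.  29.] med [ 0.451 -0.056  0.023] zmax 0.027 topmid [ 0.449 -0.056  0.026] ext [0.06  0.062 0.033]
top collar 0.72 [278. 210.  15.  15.] med [ 0.
[... 827 characters left out ...]
 -0.056  0.024] ext [0.063 0.066 0.027]
side rotor 0.66 [294. 347.  83.  70.] med [ 0.533 -0.431  0.015] zmax 0.034 topmid [ 0.534 -0.419  0.034] ext [0.134 0.135 0.038]
side collar 0.86 [285. 247.  20.  23.] med [ 0.546 -0.197  0.015] zmax 0.017 topmid [ 0.546 -0.189  0.017] ext [0.041 0.043 0.02 ]
side collar 0.82 [241. 208.  27.  22.] med [ 0.451 -0.069  0.023] zmax 0.026 topmid [ 0.451 -0.056  0.024] ext [0.061 0.099 0.029]
side lock_knob 0.68 [230. 247.  28.  31.] med [ 0.432 -0.191  0.027] zmax 0.048 topmid [ 0.431 -0.181  0.047] ext [0.06  0.097 0.051]
side oil_bottle 0.92 [346. 257.  16.  35.] med [ 0.653 -0.261  0.037] zmax 0.072 topmid [ 0.655 -0.254  0.072] ext [0.043 0.067 0.079]
```

Run:
```python
from h import *
c=cv2.imread("pics/top0.png"); cv2.imwrite("pics/top0c.png",cv2.resize(c[110:310,160:426],None,fx=3,fy=3,interpolation=cv2.INTER_CUBIC))
d=np.load("top0.npz");X=d["X"]
def ang(m):
    p=X[m][:,:2]; 
    r=cv2.minAreaRect((p*1000).astype(np.float32)); 
    w,v=np.linalg.eigh(np.cov(p.T)); return np.round(r,1) if 0 else (r, np.degrees(np.arctan2(v[1,1],v[0,1])), np.sqrt(w)*1000)
def near(x,y,r): return np.hypot(X[...,0]-x,X[...,1]-y)<r
z=X[...,2]
print("grip",ang(near(.534,-.417,.04)&(z>.028)))
print("disc",ang(near(.534,-.417,.08)&(z>.009)))
print("knob",ang(near(.43,-.18,.04)&(z>.04)))
print("knob disc",ang(near(.43,-.18,.04)&(z>.01)))
print("collar",ang(near(.45,-.056,.04)&(z>.02)))
m=near(.602,-.046,.09)&(z>.035)
print("spin",ang(m&(z<.056)), "hub",ang(m&(z>.056)&(z<.064)))
for a,b in((.1,.2),(.128,.2)): 
    mm=m&(z>a)&(z<b); print("spindle",mm.sum(), ang(mm) if mm.sum()>2 else X[mm])
```

```text
grip (((534.2770385742188, -418.24066162109375), (56.25165557861328, 35.25202560424805), 3.316169261932373), np.float64(-176.20855858769477), array([10.98977081, 18.17634119]))
disc (((535.2275390625, -417.8018493652344), (133.26580810546875, 134.26193237304688), 28.968441009521484), np.float64(123.31118110875963), array([33.90064865, 34.30144896]))
knob (((430.0802917480469, -179.33514404296875), (59.42996597290039, 16.160842895507812), 8.580684661865234), np.float64(-171.1428392052576), array([ 4.67351439, 17.25139632]))
knob disc (((429.64776611328125, -179.74160766601562), (58.46685791015625, 57.562644958496094), 1.1653447151184082), np.float64(169.59150675005876), array([14.79043948, 15.12558233]))
collar (((449.7588195800781, -54.734004974365234), (61.17132568359375, 62.685546875), 46.571876525878906), np.float64(142.25993800045214), array([16.78119996, 17.04516497]))
spin (((601.80126953125, -40.89508056640625), (138.7855224609375, 136.41587829589844), 27.969879150390625), np.float64(165.88112629337127), array([39.76790092, 41.55232596])) hub (((601.7003173828125, -40.186988830566406), (86.54861450195312, 86.51445770263672), 57.69913101196289), np.float64(96.38206496371643), array([22.98779583, 23.21886182]))
spindle 84 (((601.5999145507812, -42.415218353271484), (14.138664245605469, 19.44234848022461), 89.46342468261719), np.float64(169.8446783182961), array([3.64377786, 5.60545218]))
spindle 44 (((601.7557983398438, -39.585693359375), (8.606114387512207, 19.60733985900879), 77.62239074707031), np.float64(170.94699686658063), array([2.68754704, 5.96674031]))
```

View pics/top0c.png

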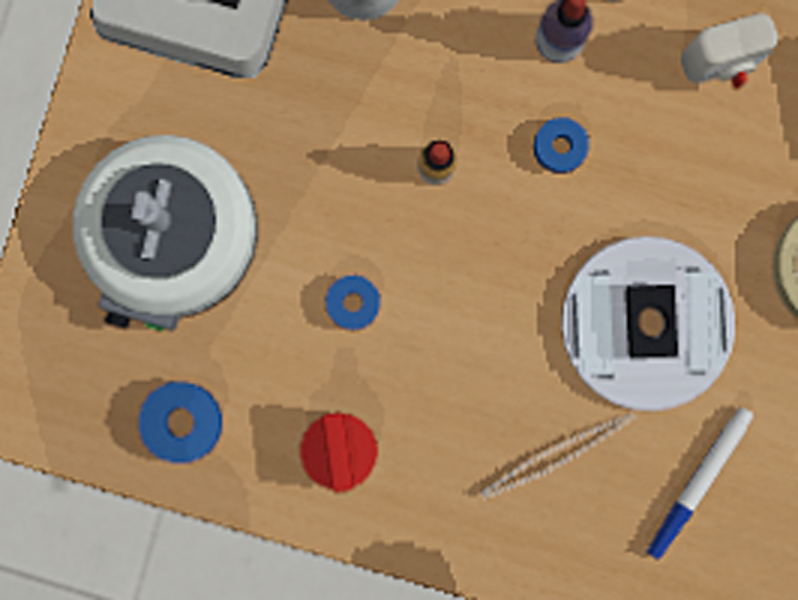

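View pics/side0.png

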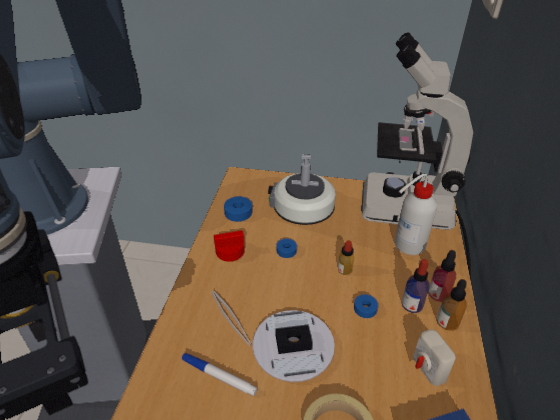

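The largest of the three blue rings is the collar: it is the 62 mm ring at top-image px (221,254), crop (180,423). The others, at (278,210) and (348,158), are only 40 mm, so they are look-alikes. There is one red knob (crop 340,450), the rotor is at crop (650,325), and the spinner is at crop (165,220), with its bar leaning about -11° from world x. I'll look at the spinner with the wrist camera first.

>>> step_arm --pt "0.0347 0.0529 0.006 0 0 -3.5" --pt "0.0347 0.0529 0.006 0 0 -3.5" --pt "0.0347 0.0529 0.006 0 0 -3.5" --pt "0.0347 0.0529 0.006 0 0 -3.5" --pt "0.0347 0.0529 0.006 0 0 -3.5" --pt "0.0347 0.0529 0.006 0 0 -3.5" --pt "0.0347 0.0529 0.006 0 0 -3.5" --pt "0.0347 0.0529 0.006 0 0 -3.5" --pt "0.0347 0.0529 0.006 0 0 -3.5" --pt "0.0347 0.0529 0.006 0 0 -3.5" --pt "0 0 0 0 0 0" --pt "0 0 0 0 0 0" --jaw 0.087

```text
time: 2.2
position: [0.5946, -0.0508, 0.4635]
tool_rot: [0.995, -0.096, -0.001, 0.0]
ft_force: [0.5, 0.2, 0.4]
grip_width: 0.0871
grip_force: 0.0
```

```bash
cat >> h.py <<'E'
def fit(X,x,y,r,lo,hi,r0=0):
    D=np.hypot(X[...,0]-x,X[...,1]-y); m=(D<r)&(D>=r0)&(X[...,2]>lo)&(X[...,2]<hi)
    if m.sum()<6: return m.sum()
    p=X[m]; (c,s,a)=cv2.minAreaRect((p[:,:2]*1000).astype(np.float32)); 
    if s[0]<s[1]: s=s[::-1]; a-=90
    a=(a+90)%180-90
    w,v=np.linalg.eigh(np.cov(p[:,:2].T))
    e=np.degrees(np.arctan(v[1,1]/v[0,1]))
    return "n%d c %.1f %.1f z %.1f size %.1f %.1f ang %.1f eig %.1f"%(m.sum(),*c,1000*np.median(p[:,2]),*s,a,e)
def wrist(name):
    o=get_obs(); c=camera("wrist"); X=cloud(c,o); cv2.imwrite(f"pics/{name}.png",c["pixels"]); np.savez(name+".npz",X=X,px=c["pixels"],d=c["depth"])
    yaw=np.degrees(2*np.arctan2(o["tool_rot"][1],o["tool_rot"][0]))
    print("t",round(float(o["time"]),2),"pos",np.round(o["position"],4),"yaw",round(yaw,2),"q",np.round(o["q"],2),"f",np.round(o["ft_force"],1),"grip",o["grip_width"],o["grip_force"])
    return X,o,c
E
python3 - <<'E'
from h import *
print(robot.tip_extent)
X,o,c=wrist("w1"); print(np.round(c["mount"],3), "depth%",np.isfinite(X[...,0]).mean())
f=lambda *a:print(fit(X,.6017,-.041,*a))
f(.09,.045,.055);f(.06,.057,.063);f(.033,.0645,.07);f(.033,.0645,.07,.013);f(.02,.08,.128);f(.02,.129,.145)
E
```

```text
0.1822
t 2.2 pos [ 0.5946 -0.0508  0.4635] yaw -10.99 q [-0.27  0.43  1.44 -0.    1.28  1.49] f [0.5 0.2 0.4] grip 0.08712958688307663 0.0
[[ 0.     0.956  0.295  0.081]
 [ 1.    -0.     0.    -0.   ]
 [ 0.     0.295 -0.956  0.021]
 [ 0.     0.     0.     1.   ]] depth% 0.9960459183673469
n3377 c 600.7 -40.3 z 48.6 size 127.0 126.7 ang 25.9 eig 38.4
n2960 c 601.1 -40.7 z 58.8 size 87.2 86.6 ang 28.5 eig 73.3
n117 c 600.9 -42.3 z 65.9 size 58.2 16.1 ang 0.9 eig -7.6
n83 c 601.1 -40.5 z 65.8 size 59.0 7.6 ang -11.3 eig -7.9
n201 c 601.6 -40.9 z 112.1 size 18.5 17.8 ang 73.7 eig 72.7
n151 c 600.8 -40.8 z 134.6 size 19.9 7.5 ang -11.7 eig -11.8
```

View pics/w1.png

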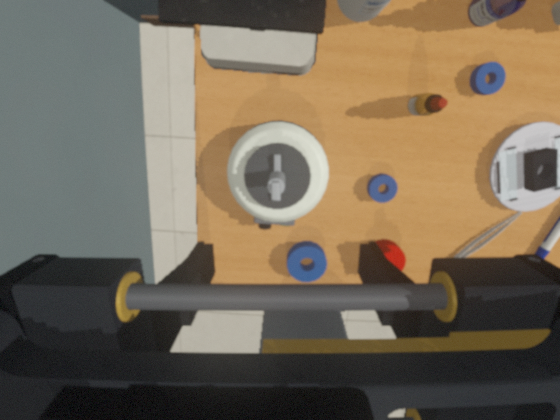

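Wrist picture: the spinner's axis is at px (278,180), with head and bar clearly visible. Hub angle is -11.5° and the axis is at (0.601,-0.041). Next, the rotor.

>>> step_arm --pt "-0.0084 -0.047 -0.01 0 0 1.8" --pt "-0.0084 -0.047 -0.01 0 0 1.8" --pt "-0.0084 -0.047 -0.01 0 0 1.8" --pt "-0.0084 -0.047 -0.01 0 0 1.8" --pt "-0.0084 -0.047 -0.01 0 0 1.8" --pt "-0.0084 -0.047 -0.01 0 0 1.8" --pt "-0.0084 -0.047 -0.01 0 0 1.8" --pt "-0.0084 -0.047 -0.01 0 0 1.8" --pt "0 0 0 0 0 0" --pt "0 0 0 0 0 0"

```text
time: 3.5
position: [0.5262, -0.4278, 0.3835]
tool_rot: [1.0, 0.028, -0.0, -0.001]
ft_force: [0.7, 0.4, -0.2]
grip_width: 0.0869
grip_force: 0.0
```

Run:
```python
from h import *
X,o,c=wrist("w2")
f=lambda *a:print(fit(X,.534,-.418,*a))
f(.09,.009,.02);f(.04,.028,.04)
```

```text
t 3.5 pos [ 0.5262 -0.4278  0.3835] yaw 3.17 q [-0.85  0.62  1.31  0.    1.21  0.67] f [ 0.7  0.4 -0.2] grip 0.08686125833844975 0.0
n8265 c 533.5 -418.4 z 13.3 size 134.8 133.7 ang 21.4 eig 71.5
n1278 c 533.4 -418.9 z 32.8 size 56.0 35.8 ang 3.5 eig 3.8
```

>>> step_arm --pt "0.0072 0.0091 -0.06 0 0 0.4" --pt "0 0 -0.06 0 0 0" --pt "0 0 -0.04 0 0 0" --pt "0 0 -0.0213 0 0 0" --pt "0 0 0 0 0 0" --pt "0 0 0 0 0 0"

```text
time: 4.3
position: [0.5357, -0.4183, 0.2046]
tool_rot: [0.999, 0.033, 0.001, 0.001]
ft_force: [0.4, -0.6, -0.1]
grip_width: 0.0873
grip_force: 0.0
```

>>> step_arm --pt "0 0 0 0 0 0" --pt "0 0 0 0 0 0" --pt "0 0 0 0 0 0" --pt "0 0 0 0 0 0" --pt "0 0 0 0 0 0" --pt "0 0 0 0 0 0" --jaw 0.02 --squeeze 40

```text
time: 5.05
position: [0.5349, -0.4179, 0.2024]
tool_rot: [0.999, 0.033, 0.0, 0.0]
ft_force: [0.2, -0.9, 0.9]
grip_width: 0.0358
grip_force: 40.0
```

>>> step_arm --pt "0 0 0.03 0 0 0" --pt "0 0 0.05 0 0 0" --pt "0 0 0.05 0 0 0" --pt "0.008 0.047 0.03 0 0 -1.9" --pt "0.0085 0.047 0 0 0 -1.9" --pt "0.0085 0.047 0 0 0 -1.9" --pt "0.0085 0.047 0 0 0 -1.9" --pt "0.0085 0.047 0 0 0 -1.9" --pt "0.0085 0.047 0 0 0 -1.9" --pt "0.0085 0.047 0 0 0 -1.9" --pt "0.0085 0.047 0 0 0 -1.9" --pt "0 0 0 0 0 0"

```text
time: 6.55
position: [0.602, -0.0382, 0.3616]
tool_rot: [0.995, -0.097, -0.001, -0.001]
ft_force: [-0.5, -0.8, -3.0]
grip_width: 0.0356
grip_force: 40.0
```

Run:
```python
from h import *
X,o,c=wrist("w3")
p=o["position"]
for lo in (.15,.16,.17):
  print(fit(X,p[0],p[1],.09,lo,.2))
c=camera("top");X=cloud(c);cv2.imwrite("pics/top3.png",c["pixels"])
for a in((.09,.15,.185),(.09,.14,.2)): print("top",fit(X,p[0],p[1],*a))
a=cv2.imread("pics/w3.png");cv2.imwrite("pics/both3.png",np.hstack([a[60:300,100:460],cv2.resize(c["pixels"][130:250,150:330],(360,240))]))
```

```text
t 6.55 pos [ 0.602  -0.0382  0.3616] yaw -11.18 q [-0.25  0.55  1.53  0.    1.06  1.52] f [-0.5 -0.8 -3. ] grip 0.035618356798860405 39.9923050403595
n23877 c 603.3 -34.4 z 172.7 size 134.0 126.2 ang -42.3 eig 79.3
n23873 c 603.3 -34.4 z 172.7 size 134.0 126.2 ang -42.3 eig 79.3
n23721 c 603.3 -34.4 z 172.7 size 133.9 126.1 ang -42.3 eig 79.5
top n762 c 591.8 -65.4 z 173.3 size 134.6 74.3 ang -20.4 eig -22.5
top n782 c 591.8 -65.4 z 173.4 size 134.6 74.3 ang -20.4 eig -22.0
```

View pics/both3.png

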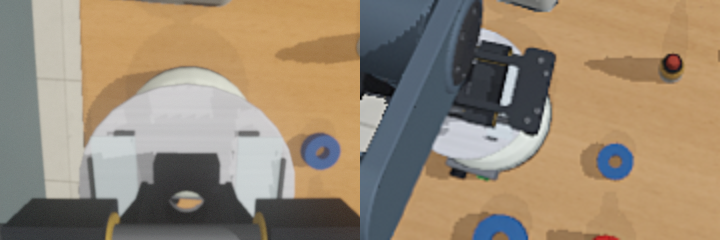

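Wrist half: the rotor is held level, its rim spans px (80–295, 85–) and its bore shows at (187,200). I'll fit the rim circle to get the centre.

```bash
cat >> h.py <<'E'
from scipy.optimize import least_squares
def circ(X,cx,cy,Rr,lo,hi,yaw,amin=-60,amax=60):
    "rim fit, only rim points within angles of the tool x axis; known radius"
    P=X[(X[...,2]>lo)&(X[...,2]<hi)&(np.hypot(X[...,0]-cx,X[...,1]-cy)<Rr+.015)]
    c=np.array([cx,cy])
    for _ in range(4):
        d=P[:,:2]-c; r=np.hypot(*d.T); a=np.degrees(np.arctan2(d[:,1],d[:,0]))-yaw; a=(a+180)%360-180
        q=[]
        for k in np.arange(amin,amax,2):
            m=(a>=k)&(a<k+2)
            if m.sum()>3: i=np.argmax(np.where(m,r,0)); q.append(P[i,:2])
        q=np.array(q)
        s=least_squares(lambda v:np.hypot(*(q-v[:2]).T)-v[2],[*c,Rr],loss="soft_l1",f_scale=.0005)
        s2=least_squares(lambda v:np.hypot(*(q-v).T)-Rr,c,loss="soft_l1",f_scale=.0005); c=s2.x
    return np.round(s.x*1000,2), np.round(s2.x*1000,2), len(q)
E
python3 - <<'E'
from h import *
X=np.load("w3.npz")["X"]; p=(.602,-.0382)
for A in(60,80):print(circ(X,*p,.068,.165,.19,-11.2,-A,A))
print("slot/grip:",fit(X,*p,.06,.185,.2))
# clips heights angle etc
X=np.load("w2.npz")["X"]; print("pick rotor",circ(X,.5334,-.4187,.068,.009,.02,3.4,-60,60),circ(X,.5334,-.4187,.068,.009,.02,3.4,-180,180))
X=np.load("w1.npz")["X"]; print("hub",circ(X,.601,-.0407,.044,.057,.063,-11,-180,180))
print("spin",circ(X,.601,-.0407,.070,.02,.055,-11,-180,180))
o=get_obs();print(o["time"],np.round(o["position"],4))
E
```

```text
(array([600.46, -37.51,  67.04]), array([599.36, -37.3 ]), 60)
(array([600.31, -37.49,  67.18]), array([599.32, -37.28]), 80)
slot/grip: n3900 c 600.0 -37.8 z 191.8 size 57.7 52.9 ang -9.4 eig -16.8
pick rotor (array([ 534.42, -418.26,   66.35]), array([ 532.47, -418.39]), 60) (array([ 533.51, -418.42,   66.99]), array([ 533.45, -418.63]), 180)
hub (array([600.82, -40.68,  43.11]), array([600.8 , -40.69]), 180)
spin (array([600.78, -40.26,  68.94]), array([599.98, -39.84]), 180)
6.65 [ 0.6021 -0.0413  0.3618]
```

Run:
```python
from h import *
X,o,c=wrist("w4");p=o["position"]
for A in(60,80):print(circ(X,*p[:2],.068,.165,.19,-11.2,-A,A))
```

```text
t 6.65 pos [ 0.6021 -0.0413  0.3618] yaw -11.35 q [-0.25  0.55  1.53 -0.    1.06  1.52] f [-0.4 -0.5 -4.4] grip 0.03573417172441884 39.99184012413025
(array([600.74, -41.02,  67.02]), array([599.62, -40.8 ]), 60)
(array([600.57, -40.97,  67.18]), array([599.58, -40.77]), 80)
```

>>> step_arm --pt "0.0003 0.0003 -0.02 0 0 0" --pt "0 0 -0.006 0 0 0" --pt "0 0 -0.006 0 0 0" --pt "0 0 -0.006 0 0 0" --pt "0 0 0 0 0 0"

```text
time: 7.32
position: [0.6026, -0.0417, 0.3241]
tool_rot: [0.995, -0.1, -0.0, 0.0]
ft_force: [-0.2, 0.2, -2.6]
grip_width: 0.0357
grip_force: 40.0
```

>>> step_arm --pt "0 0 -0.012 0 0 0" --pt "0 0 -0.012 0 0 0" --pt "0 0 -0.012 0 0 0" --pt "0 0 -0.012 0 0 0" --pt "0 0 -0.004 0 0 0" --pt "0 0 0 0 0 0"

```text
time: 8.07
position: [0.6027, -0.0416, 0.272]
tool_rot: [0.995, -0.1, -0.0, -0.0]
ft_force: [0.6, -1.0, -2.8]
grip_width: 0.0358
grip_force: 40.0
```

>>> step_arm --pt "0 0 -0.003 0 0 0" --pt "0 0 -0.003 0 0 0" --pt "0 0 -0.002 0 0 0" --pt "0 0 -0.001 0 0 0" --pt "0 0 0 0 0 0"

```text
time: 8.7
position: [0.6027, -0.0415, 0.2634]
tool_rot: [0.995, -0.1, -0.0, -0.0]
ft_force: [-0.3, 0.9, -3.3]
grip_width: 0.0352
grip_force: 40.0
```

>>> step_arm --pt "0 0 -0.001 0 0 0" --pt "0 0 -0.0005 0 0 0" --pt "0 0 0 0 0 0"

```text
time: 9.07
position: [0.6027, -0.0415, 0.2623]
tool_rot: [0.995, -0.1, 0.0, 0.0]
ft_force: [-0.8, 0.2, 0.2]
grip_width: 0.0356
grip_force: 40.0
```

>>> step_arm --pt "0 0 0 0 0 0" --pt "0 0 0 0 0 0" --pt "0 0 0 0 0 0" --pt "0 0 0.02 0 0 0" --pt "0 0 0.05 0 0 0" --pt "0 0 0.05 0 0 0" --pt "-0.04 -0.006 0.02 0 0 0" --pt "-0.04 -0.006 0 0 0 0" --pt "-0.04 -0.006 0 0 0 0" --pt "-0.04 -0.006 0 0 0 0" --pt "0 0 0 0 0 0" --pt "0 0 0 0 0 0" --jaw 0.087

```text
time: 10.58
position: [0.4434, -0.0658, 0.4025]
tool_rot: [0.995, -0.1, 0.001, 0.0]
ft_force: [0.6, 0.4, -0.1]
grip_width: 0.0869
grip_force: 0.0
```

Run:
```python
from h import *
X,o,c=wrist("w5")
print("collar",circ(X,.4495,-.056,.032,.015,.03,-11,-180,180),fit(X,.4495,-.056,.04,.015,.03))
print("rotor",circ(X,.601,-.041,.068,.06,.085,-11,-180,180),fit(X,.601,-.041,.06,.085,.099),fit(X,.601,-.041,.066,.06,.085))
print("head",fit(X,.601,-.041,.02,.129,.14))
```

```text
t 10.57 pos [ 0.4434 -0.0658  0.4025] yaw -11.48 q [-0.4   0.29  1.86  0.    0.98  1.37] f [ 0.6  0.4 -0.1] grip 0.08688090766248355 0.0
collar (array([449.2 , -56.12,  30.99]), array([449.11, -56.1 ]), 180) n1826 c 449.0 -56.2 z 22.7 size 62.9 62.7 ang 20.9 eig -20.5
rotor (array([599.94, -40.95,  66.45]), array([601.58, -41.26]), 150) n2176 c 601.5 -41.2 z 92.8 size 56.5 36.7 ang -12.1 eig -17.0 n10569 c 586.2 -37.8 z 73.7 size 131.9 101.0 ang 77.7 eig 79.7
head n399 c 600.4 -40.0 z 134.6 size 20.2 9.5 ang -10.0 eig -11.5
```

View pics/w5.png

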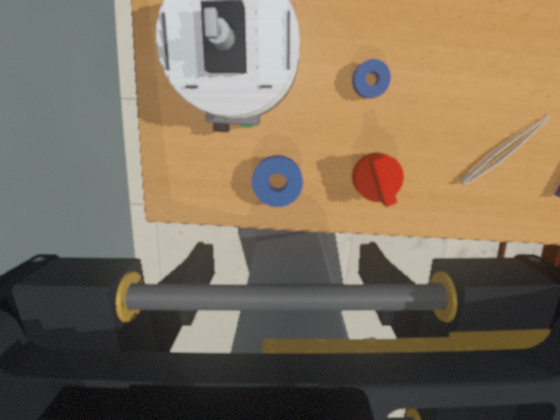

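Wrist picture: the rotor sits home on the spinner (230,40). The large collar is at (277,180), and the small 40 mm ring at (371,78) is not needed. The knob is at (378,177). Grasping the large collar.

>>> step_arm --pt "0.0058 0.0097 -0.06 0 0 0" --pt "0 0 -0.06 0 0 0" --pt "0 0 -0.05 0 0 0" --pt "0 0 -0.025 0 0 0" --pt "0 0 0 0 0 0" --pt "0 0 0 0 0 0"

```text
time: 11.38
position: [0.4495, -0.056, 0.2073]
tool_rot: [0.995, -0.1, 0.001, 0.0]
ft_force: [0.3, 0.5, 0.7]
grip_width: 0.0874
grip_force: 0.0
```

>>> step_arm --pt "0 0 -0.015 0 0 0" --pt "0 0 -0.006 0 0 0" --pt "0 0 0 0 0 0"

```text
time: 11.75
position: [0.4488, -0.0559, 0.1865]
tool_rot: [0.995, -0.1, 0.001, 0.0]
ft_force: [0.2, 0.0, 0.5]
grip_width: 0.0868
grip_force: 0.0
```

>>> step_arm --pt "0 0 0 0 0 0" --pt "0 0 0 0 0 0" --pt "0 0 0 0 0 0" --pt "0 0 0 0 0 0" --jaw 0.05 --squeeze 25

```text
time: 12.25
position: [0.4485, -0.0559, 0.1862]
tool_rot: [0.995, -0.1, 0.0, 0.0]
ft_force: [0.1, -0.1, 2.8]
grip_width: 0.0629
grip_force: 25.0
```

>>> step_arm --pt "0 0 0.04 0 0 0" --pt "0 0 0.055 0 0 0" --pt "0 0 0.06 0 0 0" --pt "0.038 0.0037 0.005 0 0 0" --pt "0.038 0.0037 0 0 0 0" --pt "0.038 0.0037 0 0 0 0" --pt "0.038 0.0037 0 0 0 0" --pt "0 0 0 0 0 0" --pt "0 0 0 0 0 0"

```text
time: 13.38
position: [0.5994, -0.0408, 0.345]
tool_rot: [0.995, -0.1, -0.002, -0.0]
ft_force: [-0.7, 0.8, -1.2]
grip_width: 0.0632
grip_force: 25.0
```

Run:
```python
from h import *
X,o,c=wrist("w6");p=o["position"]
for A in(50,70):print("collar",circ(X,*p[:2],.032,.16,.19,-11.5,-A,A))
print(fit(X,*p[:2],.05,.15,.19))
```

```text
t 13.38 pos [ 0.5994 -0.0408  0.345 ] yaw -11.45 q [-0.25  0.57  1.55 -0.    1.03  1.52] f [-0.7  0.8 -1.2] grip 0.06316082586630929 24.99969589523971
collar (array([599.76, -40.95,  31.17]), array([598.84, -40.77]), 50)
collar (array([599.75, -40.87,  31.2 ]), array([598.79, -40.68]), 70)
n8663 c 603.0 -37.5 z 181.1 size 70.1 63.6 ang 43.2 eig 78.8
```

>>> step_arm --pt "0.0013 -0.0002 -0.015 0 0 0" --pt "0 0 -0.008 0 0 0" --pt "0 0 -0.006 0 0 0" --pt "0 0 -0.006 0 0 0" --pt "0 0 -0.004 0 0 0" --pt "0 0 0 0 0 0"

```text
time: 14.18
position: [0.6015, -0.0411, 0.3065]
tool_rot: [0.995, -0.1, -0.001, -0.0]
ft_force: [-1.7, 0.4, -1.9]
grip_width: 0.063
grip_force: 25.0
```

>>> step_arm --pt "-0.0005 0 -0.008 0 0 0" --pt "0 0 -0.008 0 0 0" --pt "0 0 -0.006 0 0 0" --pt "0 0 -0.002 0 0 0" --pt "0 0 -0.001 0 0 0" --pt "0 0 0 0 0 0"

```text
time: 14.92
position: [0.6015, -0.0413, 0.2821]
tool_rot: [0.995, -0.1, 0.0, 0.0]
ft_force: [-0.6, -0.0, -0.8]
grip_width: 0.0631
grip_force: 25.0
```

>>> step_arm --pt "0 0 -0.0015 0 0 0" --pt "0 0 -0.0008 0 0 0" --pt "0 0 0 0 0 0"

```text
time: 15.3
position: [0.6014, -0.0413, 0.2802]
tool_rot: [0.995, -0.1, 0.0, 0.0]
ft_force: [-2.3, -0.3, 3.8]
grip_width: 0.063
grip_force: 25.0
```

>>> step_arm --pt "0 0 0 0 0 0" --pt "0 0 0 0 0 0" --pt "0 0 0.02 0 0 0" --pt "0 0 0.05 0 0 0" --pt "0 0 0.04 0 0 0" --pt "-0.0356 -0.0296 0.01 0 0 4" --pt "-0.0356 -0.0296 0 0 0 4" --pt "-0.0356 -0.0296 0 0 0 4" --pt "-0.0356 -0.0296 0 0 0 4" --pt "-0.0356 -0.0296 0 0 0 4" --pt "0 0 0 0 0 0" --pt "0 0 0 0 0 0" --jaw 0.087

```text
time: 16.8
position: [0.4236, -0.1893, 0.3998]
tool_rot: [0.997, 0.074, 0.0, 0.0]
ft_force: [0.3, 0.3, -0.0]
grip_width: 0.087
grip_force: 0.0
```

Run:
```python
from h import *
X,o,c=wrist("w7")
print("knob bar",fit(X,.43,-.1795,.04,.04,.055),"\ndisc",circ(X,.43,-.1795,.030,.015,.055,8.7,-180,180),fit(X,.43,-.1795,.04,.02,.055))
print("collar top",fit(X,.601,-.041,.045,.112,.122),"head",fit(X,.601,-.041,.02,.129,.14))
c=camera("top");X=cloud(c)
print("TOP collar",fit(X,.601,-.041,.045,.108,.124),"grip",fit(X,.601,-.041,.045,.088,.1),"head",fit(X,.601,-.041,.02,.129,.14))
a=cv2.imread("pics/w7.png");cv2.imwrite("pics/both7.png",np.hstack([a[:300],cv2.resize(c["pixels"][140:240,170:270],(300,300))])[:, -800:])
```

```text
t 16.8 pos [ 0.4236 -0.1893  0.3998] yaw 8.47 q [-0.66  0.32  1.83  0.    0.99  0.76] f [ 0.3  0.3 -0. ] grip 0.08700144208368113 0.0
knob bar n704 c 430.1 -179.6 z 46.6 size 58.9 15.8 ang 9.9 eig 9.4 
disc (array([ 430.07, -179.83,   29.06]), array([ 429.93, -179.86]), 180) n1940 c 429.5 -180.1 z 25.5 size 59.0 58.6 ang -37.2 eig 8.8
collar top n239 c 572.7 -45.8 z 116.0 size 34.2 5.0 ang -82.3 eig -82.7 head 0
TOP collar n624 c 602.6 -42.5 z 117.5 size 62.9 60.1 ang 2.7 eig 8.4 grip n16 c 586.8 -45.3 z 95.9 size 43.9 37.2 ang -34.3 eig 33.4 head n44 c 601.9 -40.2 z 135.6 size 20.1 8.9 ang -7.0 eig -9.4
```

View pics/both7.png

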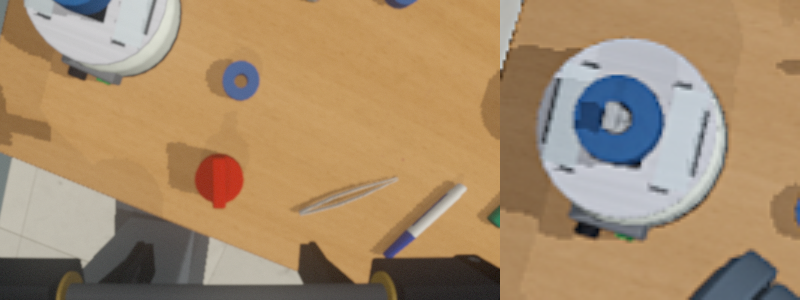

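Left: the knob is at (219,180). Right: the collar lies flat on the rotor (620,118). Now the knob.

>>> step_arm --pt "0.0064 0.0096 -0.05 0 0 1" --pt "0 0 -0.06 0 0 0" --pt "0 0 -0.045 0 0 0" --pt "0 0 -0.023 0 0 0" --pt "0 0 -0.0106 0 0 0" --pt "0 0 0 0 0 0" --pt "0 0 0 0 0 0"

```text
time: 17.77
position: [0.4303, -0.1797, 0.2119]
tool_rot: [0.997, 0.083, 0.001, 0.001]
ft_force: [0.0, -0.0, 0.7]
grip_width: 0.087
grip_force: 0.0
```

>>> step_arm --pt "0 0 0 0 0 0" --pt "0 0 0 0 0 0" --pt "0 0 0 0 0 0" --pt "0 0 0 0 0 0" --pt "0 0 0 0 0 0" --pt "0 0 0 0 0 0" --jaw 0.0 --squeeze 40

```text
time: 18.52
position: [0.4297, -0.1797, 0.211]
tool_rot: [0.997, 0.083, -0.0, -0.0]
ft_force: [1.1, 0.3, 0.2]
grip_width: 0.0349
grip_force: 0.0
```

>>> step_arm --pt "0 0 0 0 0 0" --pt "0 0 0 0 0 0" --pt "0 0 0 0 0 0" --pt "0 0 0 0 0 0"

```text
time: 19.02
position: [0.4297, -0.1796, 0.211]
tool_rot: [0.997, 0.083, -0.0, -0.0]
ft_force: [1.0, 0.0, -0.8]
grip_width: 0.0154
grip_force: 40.0
```

>>> step_arm --pt "0 0 0.04 0 0 0" --pt "0 0 0.055 0 0 0" --pt "0 0 0.055 0 0 0" --pt "0.0286 0.0231 0.006 0 0 -3.5" --pt "0.0286 0.0231 0 0 0 -3.5" --pt "0.0286 0.0231 0 0 0 -3.5" --pt "0.0286 0.0231 0 0 0 -3.5" --pt "0.0286 0.0231 0 0 0 -3.5" --pt "0.0286 0.0231 0 0 0 -3.5" --pt "0 0 0 0 0 0" --pt "0 0 0 0 0 0" --pt "0 0 0 0 0 0"

```text
time: 20.52
position: [0.6004, -0.0417, 0.3668]
tool_rot: [0.995, -0.1, -0.001, -0.0]
ft_force: [0.1, 0.4, -1.7]
grip_width: 0.0159
grip_force: 40.0
```

Run:
```python
from h import *
X,o,c=wrist("w8");p=o["position"]
for A in(60,90):print("knob",circ(X,*p[:2],.030,.16,.215,-11.5,-A,A))
print("bar",fit(X,*p[:2],.04,.195,.215))
```

```text
t 20.52 pos [ 0.6004 -0.0417  0.3668] yaw -11.51 q [-0.25  0.54  1.53 -0.    1.07  1.52] f [ 0.1  0.4 -1.7] grip 0.015885738221962764 39.98092532157898
knob (array([600.92, -41.93,  28.95]), array([599.69, -41.69]), 60)
knob (array([600.89, -41.77,  28.99]), array([599.62, -41.59]), 90)
bar n2816 c 601.5 -39.0 z 202.3 size 59.7 35.2 ang -27.8 eig -12.0
```

>>> step_arm --pt "0.0003 0.0006 -0.012 0 0 0" --pt "0 0 -0.007 0 0 0" --pt "0 0 -0.005 0 0 0" --pt "0 0 -0.005 0 0 0" --pt "0 0 0 0 0 0"

```text
time: 21.2
position: [0.6015, -0.0404, 0.3375]
tool_rot: [0.995, -0.1, -0.001, -0.0]
ft_force: [0.5, 0.6, -0.6]
grip_width: 0.016
grip_force: 40.0
```

>>> step_arm --pt "0 0 -0.003 0 0 0" --pt "0 0 -0.003 0 0 0" --pt "0 0 -0.001 0 0 0" --pt "0 0 0 0 0 0"

```text
time: 21.7
position: [0.6016, -0.0404, 0.331]
tool_rot: [0.995, -0.1, -0.0, -0.0]
ft_force: [0.7, 1.0, -1.3]
grip_width: 0.0156
grip_force: 40.0
```

>>> step_arm --pt "0 0 -0.0013 0 0 0" --pt "0 0 0 0 0 0" --pt "0 0 0 0 0 10" --pt "0 0 0 0 0 10" --pt "0 0 0 0 0 10" --pt "0 0 0 0 0 0"

```text
time: 22.45
position: [0.6016, -0.0404, 0.3298]
tool_rot: [0.987, 0.16, 0.0, 0.0]
ft_force: [0.1, 0.6, -1.1]
grip_width: 0.016
grip_force: 40.0
```

>>> step_arm --pt "0 0 0 0 0 10" --pt "0 0 0 0 0 10" --pt "0 0 0 0 0 10" --pt "0 0 0 0 0 10" --pt "0 0 0 0 0 10" --pt "0 0 0 0 0 10" --pt "0 0 0 0 0 0" --pt "0 0 0 0 0 0"

```text
time: 23.45
position: [0.6016, -0.0405, 0.3298]
tool_rot: [0.775, 0.632, 0.0, 0.0]
ft_force: [-0.2, 0.0, -1.5]
grip_width: 0.0157
grip_force: 40.0
```

>>> step_arm --pt "0 0 -0.0005 0 0 0" --pt "0 0 -0.0005 0 0 0" --pt "0 0 0 0 0 0"

```text
time: 23.82
position: [0.6016, -0.0404, 0.329]
tool_rot: [0.774, 0.633, 0.0, 0.0]
ft_force: [-0.2, 0.3, 1.3]
grip_width: 0.0158
grip_force: 40.0
```

>>> step_arm --pt "0 0 0 0 0 0" --pt "0 0 0 0 0 0" --pt "0 0 0.02 0 0 0" --pt "0 0 0.05 0 0 0" --pt "0 0 0.05 0 0 0" --pt "-0.03 -0.04 0.02 0 0 -10" --pt "-0.03 -0.04 0 0 0 -10" --pt "-0.02 0 0 0 0 -10" --pt "-0.02 0 0 0 0 -10" --pt "0 0 0 0 0 -10" --pt "0 0 0 0 0 0" --pt "0 0 0 0 0 0" --jaw 0.08

```text
time: 25.32
position: [0.5018, -0.1204, 0.4687]
tool_rot: [0.969, 0.248, 0.0, 0.0]
ft_force: [0.6, 0.2, -0.3]
grip_width: 0.08
grip_force: 0.0
```

Run:
```python
from h import *
X,o,c=wrist("w9");a=c["pixels"]
f=lambda *b:print(fit(X,.601,-.041,*b))
f(.04,.155,.175);f(.045,.105,.124);f(.07,.068,.079);f(.04,.086,.1)
s=camera("side")["pixels"];c=camera("top");X=cloud(c);f(.04,.155,.175)
cv2.imwrite("pics/end.png",np.hstack([cv2.resize(a,(400,300)),cv2.resize(s[110:230,230:390],(400,300),interpolation=cv2.INTER_CUBIC)]))
for r in cut_out("oil_bottle","top"): print(r["extent"],r["confidence"])
```

```text
t 25.32 pos [ 0.5018 -0.1204  0.4687] yaw 28.69 q [-0.45  0.3   1.62  0.    1.22  0.62] f [ 0.6  0.2 -0.3] grip 0.0800059637598322 0.0
n1356 c 601.1 -39.8 z 164.5 size 61.0 16.6 ang 78.7 eig 78.9
n249 c 596.7 -58.5 z 116.4 size 61.1 27.6 ang -17.3 eig -15.1
n7333 c 601.4 -41.1 z 73.3 size 134.9 133.6 ang -16.7 eig -21.0
n15 c 585.6 -63.7 z 94.6 size 40.9 7.8 ang -35.7 eig -40.0
4
[306.9, 163.9, 11.7, 15.3] 0.74
```

View pics/end.png

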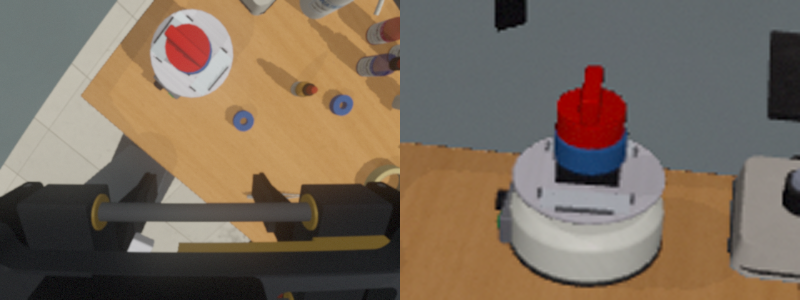

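The picture shows rotor, collar and knob stacked flat (side view px 590,150), with the knob's bar at 78.7°, across the grip. The bottle is upright at (308,90).

```bash
python3 -c "
from rig import hand_in
print(hand_in())"
```

```text
the job is handed in; nothing more can be done
None
```

The spinner is ready and handed in at about 25 s: the rotor is home over the drive bar, the largest blue collar lies flat on it, the knob is locked with a quarter turn so its bar stands across the grip, and the bottle is still upright.

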